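Set the preload collar on a pulley shaft

TASK

Set the preload on the little pulley shaft: loosen the collar's thumb screw, slide the collar along the shaft against the pulley's spring-loaded thrust plate until it pushes on the plate with about 12 N (never more than 20 N), and tighten the thumb screw again so that the collar keeps that push by itself. Then let go, and leave the carton, the bush and the wrench lying where they are.

Things in the scene. Friction and masses are not known exactly. Their poses are not given: they have to be found in the camera images.
- stand: Grey arbor stand bolted down: base plate 100 x 310 x 12 mm, two bearing blocks (24 mm thick, tops 101 mm high) at y = -125 and +125 mm, and a level steel shaft, 16 mm diameter, axis 80 mm above the chest top. Origin: centre of the underside. Its y axis runs along the shaft, from the collar towards the pulley; z up. It cannot move.
- collar: Dark steel shaft collar, 40 mm diameter, 18 mm wide along the shaft. Origin: its centre, on the shaft axis; axes as the stand's. Clamped at the start, 43 to 87 mm from the middle of the stand on its -y side. Screw loose: it slides along the shaft (without turning) against about 1.2 N of friction. Screw tight: it does not slide at any allowed force.
- screw (a joint): Turn of the brass thumb screw in the collar, rad; grows as it is loosened, anticlockwise seen from above. Starts between -0.1 and 0.1 (tight). The collar is clamped, weaker and weaker, up to 0.8, free above, and counts as tight below 0.4; limits -0.5 and 2.6. Near 0 it holds over 25 N. It takes 0.25 N m to turn, 0.45 when tightening towards 0, and stays where left.
- screw_head (a point): Middle of the thumb screw's flat upright brass blade above the collar: 9 mm thick (x), 26 mm wide (y), 28 mm tall (z). This point is on the upright screw axis, 60 mm above the shaft axis, 140 mm above the chest top; the blade spans 124 to 152 mm; below it an 8 mm stem. Axes turn with the screw; z up. The blade may be held to drag the collar along.
- pulley: Aluminium V-belt pulley fixed on the shaft, 56 mm diameter, 30 mm wide. Origin: its centre on the shaft axis, 75 mm from the middle of the stand on its +y side; axes as the stand's. On its collar side a coil spring carries the thrust plate, a loose steel disc on the shaft (see spring_seat).
- spring_seat (a point): Fixed point on the shaft axis, middle of the pulley's face towards the collar, where the spring rests. The thrust plate is a disc of 34 mm diameter, 4 mm thick. Its face towards the collar stands 32 to 48 mm from this point (towards -y) when free: it differs each time, find it by feel or sight. Free, the spring has no force; it gives 2.5 N per mm and bottoms after 12 mm.
- carton: Small closed cardboard carton, 45 x 65 x 32 mm, lying beyond the stand. Origin: centre of the underside. Leave it alone.
- bush: Plain dark steel bush, an open ring of 64 mm outer diameter, 42 mm high, standing beyond the stand. Origin: centre of the underside. Leave it alone.
- wrench: Open-ended steel wrench, 160 mm long, lying flat along its x axis on the robot's side of the stand. Origin: the middle of its underside. Leave it alone.

How it is judged:
By the outcome, as a careful person would: the job done as asked, in the order asked, and still so for the second after the job is handed in, with the robot touching nothing.
It also fails if it takes over 51 s, if anything falls off the work surface, if the arm or the gripper's body presses on something with over 40 N, if the wrist force passes 120 N, or if a joint passes its speed limit or range.

ROBOT

A 7-joint arm with a two-finger parallel gripper is mounted at the origin on the work surface. World frame = base frame: x ahead of the robot, y to its left, z up, the work surface at z = 0. Lengths are in m, angles in rad, forces in N, time in s.
With the tool pointing down it reaches from about 0.35 to 0.9 m from the base axis. Payload 7.2 kg.
Tool frame: the origin (TCP) lies between the finger pads; the fingertips stand 14 mm ahead of it and the grasp point (between the pads) lies 5 mm behind it; x points along the fingers, y is the direction in which the jaws open and shut, and the axes are right-handed (so a half turn about x gives the same grasp; the last joint's range is limited). The gripper opens to 88 mm and grips with 3 to 60 N. Pads are 20 mm wide; open, the fingers measure 115 mm over their backs; the gripper's body (75 mm by 178 mm) begins 61 mm behind the grasp point.
Start: joints at [-1.307, 0.411, -0.013, 1.596, 0.006, 1.134, -0.082], TCP at [0.204, 0.591, 0.237] pointing down, gripper open.
Joint ranges: [-2.95, 2.95], [-0.29, 1.99], [-1.47, 1.44], [0.14, 2.54], [-1.03, 4.17], [0.13, 1.85], [-2.86, 2.86]. Speed limits (rad/s): [2.39, 2.39, 3.01, 3.01, 3.14, 3.14, 3.14].

INTERFACE

Orientations are given as a rotation vector (axis times angle).
In Python, from rig import robot, jaws, kinematics, viewer, hand_in, nets, readout gives the robot as it stands. Calls block until the motion is done:
- robot.move_to(position, orientation): joint-space move of the TCP to a pose.
- robot.move_l(position, orientation=None, max_speed=0.15, until_force=None): straight line of the TCP; orientation=None keeps the orientation; max_speed is the mean speed in m/s. With until_force (N) it stops when the force on the tool has changed by that much, and returns True; else False.
- robot.goto_joints(angles): joint-space move.
- jaws.gripper_open() and jaws.close(grip_force=None): open the fingers fully, or close them until they stop; grip_force is the grip in N (None keeps the last).
- robot.sleep(seconds).
- kinematics.solve_ik(position, orientation): joint angles nearest the present ones, or None.
- viewer.camera(name): name is "scene" or "top" or "wrist"; returns a dict with "image" (480x640x3 uint8, blue, green, red), "range_z" (480x640 float32, m along the optical axis (not along the pixel's ray), 0 where there is no reading), "vfov" (degrees; the focal length in pixels is half the picture's height over the tangent of half this angle, whatever the lens; pixels are square), "cx", "cy" (the principal point, pixels), "rvec" (rotation vector, rad) and "tvec" (3), from world to camera coordinates, as OpenCV has them; the wrist camera has in their place "tool_from_camera" (4x4, takes a point from camera to tool coordinates, whose origin is the TCP and whose axes are the tool frame's). Camera axes: x right, y down, z forward; pixel columns grow to the right and rows downward; lengths in m; the calibration is good to about 2 mm. A picture is of the moment at which its call begins: read the wrist's pose just before it.
A pose or a line that the arm cannot do raises robot.MotionError and nothing moves.
- hand_in(): hands the job in, once; it reports no verdict.
Trained networks look in a picture, given as the dict that the camera call returned (one of the last four; its "shot" number tells which), for a name from the list of things; names that differ only in an ending like _2 or _b are one class to them, and where a whole thing is asked for, a point or a joint stands for the part that bears it (a point fixed in the world has none). Each returns a list of dicts, best first, with "score" (0 to 1); they miss things now and then, are a little off and sometimes report something else, mostly with a low value. They report only what shows in the picture. A call takes as long as a camera call.
- nets.find_in(picture, target): "uv" ([column, row] in pixels, amid what is visible of it).
- nets.regions_of(picture, target): "region" (480x640 bool, what is visible of it) and "uv" ([column, row] in pixels, amid what is visible of it).
Readings, each from a call of its own:
- readout.read_time_s(): time.
- readout.read_joint_pos(): joint angles.
- readout.read_joint_velocities(): joint speeds.
- readout.read_joint_efforts(): joint torques, N m.
- readout.read_tcp_pos(): TCP position.
- readout.read_orientation(): TCP orientation.
- readout.read_force(): force on the tool from outside, world axes, zero at the start.
- readout.read_wrist_torque(): the same for the moment, N m.
- readout.read_width(): finger opening in m.
Only numpy, scipy, OpenCV 4.12 (cv2) and the standard library are available. Lean on these libraries where they do the work, as an engineer would, in place of code of your own. Each camera call takes 0.05 s, during which the arm holds its last target. There are 200 camera calls.

## Working session

There is one attempt and no reset: what is moved stays moved. The work goes in short steps, each a Python script; the robot and the scene stay as the last script left them, time stands still between calls to the robot, and variables do not carry over. Pictures are saved under pics/ and viewed, about 8 in all and at most 12, crops included, and the job is handed in when it is done.

```bash
ls; mkdir -p pics
cat > h.py <<'E'
import numpy as np, cv2
from scipy.spatial.transform import Rotation as R
from rig import robot, jaws, kinematics, viewer, hand_in, nets, readout
def cam_T(p, tcp=None):
    if 'rvec' in p and p['rvec'] is not None:
        M=R.from_rotvec(np.ravel(p['rvec'])).as_matrix(); T=np.eye(4); T[:3,:3]=M.T; T[:3,3]=-M.T@np.ravel(p['tvec']); return T
    W=np.eye(4); W[:3,:3]=R.from_rotvec(tcp[1]).as_matrix(); W[:3,3]=tcp[0]
    return W@np.array(p['tool_from_camera'])
def cloud(p, tcp=None):
    f=240/np.tan(np.radians(p['vfov'])/2); v,u=np.mgrid[:480,:640]; z=p['range_z']
    P=np.stack([(u-p['cx'])/f*z,(v-p['cy'])/f*z,z],-1); T=cam_T(p,tcp)
    Q=P@T[:3,:3].T+T[:3,3]; Q[z==0]=np.nan; return Q
def tcp(): return np.array(readout.read_tcp_pos()),np.array(readout.read_orientation())
E
python3 - <<'E'
from h import *
print(tcp(),readout.read_time_s(),readout.read_force())
for n in ['top','scene']:
    p=viewer.camera(n); cv2.imwrite(f'pics/{n}0.png',p['image']); Q=cloud(p)
    for t in ['collar','screw_head','pulley','stand','carton','bush','wrench']:
        for r in nets.regions_of(p,t)[:2]:
            q=Q[r['region']]; q=q[~np.isnan(q[:,0])]
            print(n,t,round(r['score'],2),np.round(r['uv']),len(q),np.round(np.median(q,0),3) if len(q) else '',np.round(np.percentile(q,2,axis=0),3) if len(q) else '',np.round(np.percentile(q,98,axis=0),3) if len(q) else '')
E
```

```text
pics
(array([0.20348715, 0.59043744, 0.23582629]), array([ 0.25909634,  1.55517638, -0.26162886])) 0.0 [ 0.1748628  -0.23505903 -0.82888252]
top collar 0.66 [384. 260.] 334 [ 0.546 -0.072  0.098] [ 0.531 -0.084  0.014] [ 0.569 -0.06   0.154]
top screw_head 0.72 [384. 256.] 164 [ 0.548 -0.073  0.149] [ 0.543 -0.09   0.031] [ 0.572 -0.06   0.154]
top pulley 0.77 [297. 285.] 796 [0.51  0.067 0.096] [0.483 0.029 0.015] [0.529 0.092 0.108]
top stand 0.58 [332. 278.] 9470 [0.524 0.004 0.013] [ 0.455 -0.14   0.   ] [0.602 0.148 0.107]
top stand 0.46 [295. 286.] 755 [0.51  0.069 0.097] [0.483 0.029 0.081] [0.53  0.092 0.108]
top carton 0.57 [377. 194.] 903 [ 0.676 -0.077  0.031] [ 0.654 -0.108  0.009] [ 0.701 -0.046  0.035]
top bush 0.7 [279. 220.] 711 [0.623 0.097 0.034] [ 0.587  0.065 -0.002] [0.656 0.126 0.045]
top wrench 0.87 [329. 331.] 1010 [0.426 0.014 0.007] [ 0.396 -0.066 -0.   ] [0.451 0.082 0.011]
scene collar 0.72 [259. 275.] 787 [ 0.556 -0.076  0.099] [ 0.536 -0.086  0.013] [ 0.571 -0.054  0.152]
scene screw_head 0.67 [258. 266.] 369 [ 0.555 -0.075  0.14 ] [ 0.485 -0.086  0.001] [ 0.559 -0.028  0.152]
scene pulley 0.65 [310. 205.] 1415 [0.519 0.064 0.092] [0.487 0.024 0.062] [0.537 0.095 0.107]
scene stand 0.72 [291. 267.] 12667 [ 0.546 -0.013  0.013] [ 0.477 -0.145  0.004] [0.606 0.137 0.13 ]
scene carton 0.98 [330. 363.] 1901 [ 0.686 -0.082  0.031] [ 0.658 -0.112  0.003] [ 0.709 -0.047  0.034]
scene bush 0.61 [375. 250.] 1405 [0.621 0.093 0.029] [0.592 0.063 0.   ] [0.651 0.122 0.043]
scene bush 0.23 [308. 204.] 1459 [0.519 0.064 0.092] [0.482 0.025 0.012] [0.537 0.094 0.107]
scene wrench 0.91 [246. 230.] 1165 [0.43  0.005 0.006] [ 0.398 -0.069 -0.001] [0.456 0.079 0.01 ]
scene wrench 0.17 [261. 265.] 375 [ 0.555 -0.075  0.139] [ 0.502 -0.086  0.011] [ 0.559 -0.044  0.152]
```

Run:
```python
from h import *
p=viewer.camera('top'); Q=cloud(p); s=nets.regions_of(p,'screw_head')[0]['region']
b=s&(Q[...,2]>.14); q=Q[b]; print('blade',q.mean(0),q.min(0),q.max(0),len(q))
# shaft axis: points z~.088 
from numpy.linalg import svd
m=(Q[...,2]>.078)&(Q[...,2]<.092)&(Q[...,0]>.47)&(Q[...,0]<.58)&(abs(Q[...,1])<.13); a=Q[m]; print('shaft',len(a),a.mean(0),np.polyfit(a[:,1],a[:,0],1))
# base plate rect
m=(Q[...,2]>.006)&(Q[...,2]<.018)&(Q[...,0]>.44)&(Q[...,0]<.62)&(abs(Q[...,1])<.2)
print('base',cv2.minAreaRect(Q[m][:,:2].astype(np.float32)))
m=(Q[...,2]>.094)&(Q[...,2]<.107)
for lo,hi in [(-.2,-.09),(.1,.2)]:
    k=Q[m&(Q[...,1]>lo)&(Q[...,1]<hi)]; print('block',len(k), k.mean(0) if len(k) else '')
im=p['image'][220:340,240:440]; a=cv2.resize(im,None,fx=4,fy=4)
cv2.imwrite('pics/a.png',a)
```

```text
blade [ 0.54826755 -0.07134529  0.15077377] [ 0.54267146 -0.08413627  0.14021776] [ 0.55426666 -0.05979524  0.15554372] 92
shaft 1278 [0.52536024 0.00214455 0.08652319] [-0.27451777  0.52594896]
base ((0.5266137719154358, 0.017142757773399353), (0.17505331337451935, 0.348559707403183), 0.8579081892967224)
block 253 [ 0.56151083 -0.11607591  0.09850993]
block 263 [0.49307274 0.12339222 0.09878623]
```

View pics/a.png

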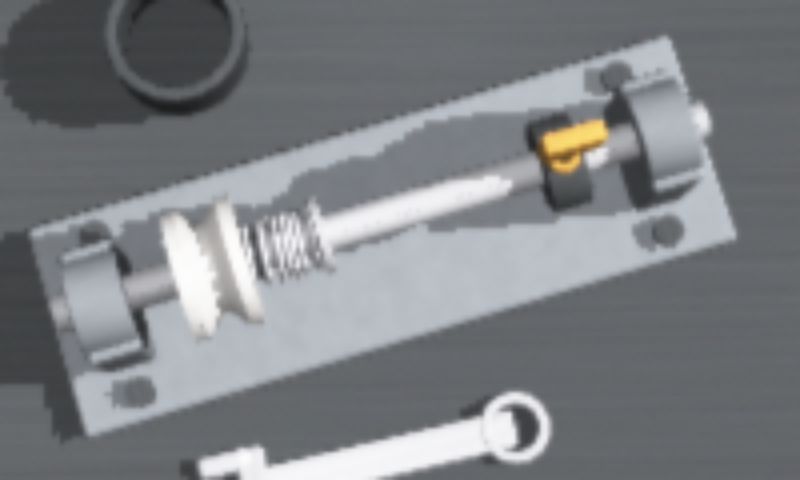

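View pics/scene0.png

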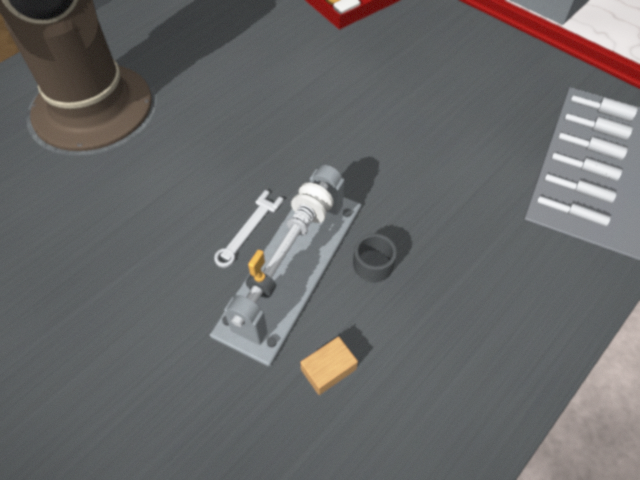

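The top crop shows the collar with its blade roughly along the shaft at crop (575,140), and the plate at crop (320,235). I'll go above the blade for a close look.

```bash
cat >> h.py <<'E'
def ori(ang, s):   # tool down, jaw axis = s * stand x turned by ang about world z (ang absolute)
    y=s*np.array([np.cos(ang),np.sin(ang),0]); x=np.array([0,0,-1.]); z=np.cross(x,y)
    return R.from_matrix(np.stack([x,y,z],1)).as_rotvec()
PSI=np.arctan2(.2647,.9643)
D=np.array([-np.sin(PSI),np.cos(PSI),0])
E
python3 - <<'E'
from h import *
best=None
for s in (1,-1):
    a=[kinematics.solve_ik([.548,-.072,.135],ori(PSI+t,s)) for t in (0,.6,1.2)]
    print(s,[None if k is None else np.round(k,2) for k in a])
    if all(k is not None for k in a):
        m=max(abs(k[6]) for k in a)
        if best is None or m<best[0]: best=(m,s)
s=best[1]; print(best)
robot.move_to([.548,-.072,.235],ori(PSI,s))
t=tcp(); p=viewer.camera('wrist'); print(t,readout.read_time_s()); Q=cloud(p,t)
r=nets.regions_of(p,'screw_head')
for k in r[:2]:
    print(k['score'],k['uv']); q=Q[k['region']]; print(np.nanmedian(q,0))
b=(Q[...,2]>.146)&(Q[...,2]<.158); q=Q[b]; print(len(q),q.mean(0),q.min(0),q.max(0),cv2.minAreaRect(q[:,:2].astype(np.float32)))
m=(Q[...,2]>.084)&(Q[...,2]<.092)
a=Q[m]; print('shaft',len(a),np.polyfit(a[:,1],a[:,0],1))
np.save('Q.npy',Q); cv2.imwrite('pics/w1.png',p['image'])
E
```

```text
1 [array([-0.49,  0.47,  0.71,  1.92, -0.39,  0.89,  0.68]), array([-0.46,  0.46,  0.66,  1.91, -0.36,  0.89,  1.26]), array([-0.41,  0.45,  0.59,  1.91, -0.32,  0.88,  1.81])]
-1 [array([-0.78,  0.75,  1.25,  1.93, -0.82,  1.1 , -2.05]), array([-0.78,  0.75,  1.25,  1.93, -0.82,  1.1 , -1.45]), array([-0.69,  0.6 ,  1.04,  1.93, -0.63,  0.98, -1.03])]
(np.float64(1.8143506686522601), 1)
(array([ 0.5482299 , -0.07080997,  0.23484953]), array([ 1.00818233,  1.32521773, -1.0080963 ])) 3.5917
469 [ 0.55062099 -0.07253396  0.15161924] [ 0.54383906 -0.08621139  0.14689661] [ 0.55811542 -0.06038615  0.15445039] ((0.550888180732727, -0.07339079678058624), (0.008503223769366741, 0.025901561602950096), 15.546030044555664)
shaft 3779 [-0.27710319  0.53014394]
```

View pics/w1.png

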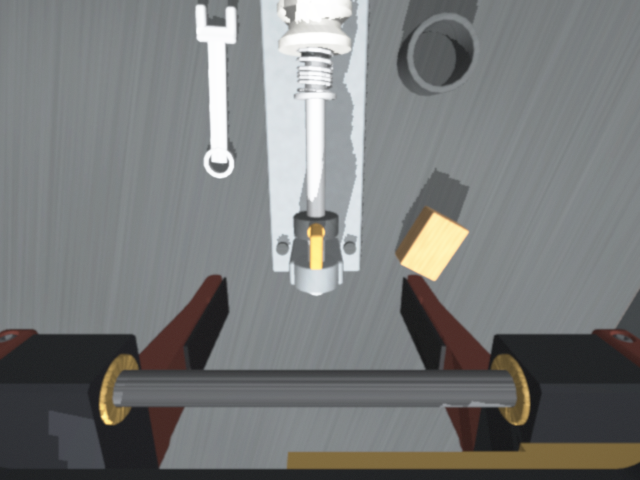

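The wrist view shows the blade at (316,245) centred between the jaws and in line with the shaft, and the plate at (314,95), with a clear path between. Next: grasp the blade and loosen the screw.

```bash
cat > p.py <<'E'
PSI_=0.271
E
python3 - <<'E'
from h import *
Q=np.load('Q.npy'); c=np.array([.5505,-.0734,0]); X=np.array([D[1],-D[0],0])
L=(Q-c)@D; W=(Q-c)@X; z=Q[...,2]
m=(abs(W)<.01)&(z>.091)&(z<.099)&(L>.03)&(L<.11)
print('plate/spring tops L hist',np.histogram(L[m],bins=np.arange(.03,.112,.004)))
robot.move_l([.5508,-.0734,.137],ori(.271,1),max_speed=.1)
f0=np.array(readout.read_force()); print('f free',f0, readout.read_force())
jaws.close(20); print(readout.read_width(),readout.read_force())
jaws.close(55); print(readout.read_width(),readout.read_force(),tcp(),readout.read_time_s())
for t in (.4,.8,1.15):
    robot.move_l([.5508,-.0734,.137],ori(.271+t,1),max_speed=.1)
    print(t,np.round(readout.read_force(),2),np.round(readout.read_wrist_torque(),3),tcp(),readout.read_time_s(),readout.read_width())
t=tcp(); p=viewer.camera('wrist'); np.save('Q2.npy',cloud(p,t)); cv2.imwrite('pics/w2.png',p['image'])
E
```

```text
plate/spring tops L hist (array([  0,   0,   0,   0,   0,   0,   0,   0,   0,   0,   0,   0,   0,
         0,   0,   0,   0,   0, 104, 118]), array([0.03 , 0.034, 0.038, 0.042, 0.046, 0.05 , 0.054, 0.058, 0.062,
       0.066, 0.07 , 0.074, 0.078, 0.082, 0.086, 0.09 , 0.094, 0.098,
       0.102, 0.106, 0.11 ]))
f free [-0.38640831 -0.35605306  0.43559119] [-0.38640831 -0.35605306  0.43559119]
0.009195107410991565 [-2.00806407 -0.63314635  2.38850531]
0.008446765338671414 [-2.59766176  0.24532618  3.35170536] (array([ 0.55044573, -0.0735264 ,  0.13698141]), array([ 1.00723118,  1.32575401, -1.00783251])) 6.175
0.4 [-3.77 -1.01  0.24] [-0.192  0.799  0.262] (array([ 0.5504206 , -0.07349934,  0.13683504]), array([ 0.7040736 ,  1.45434678, -0.70448908])) 6.725 0.008745496743889804
0.8 [-4.15 -0.24 -0.3 ] [-0.239  0.841  0.141] (array([ 0.55040763, -0.0734938 ,  0.13675258]), array([ 0.39450649,  1.53538681, -0.39496403])) 7.275 0.00877424096420226
1.15 [-3.3  -1.19 -0.79] [-0.291  1.024  0.148] (array([ 0.55044489, -0.07346543,  0.13676516]), array([ 0.12083448,  1.56827108, -0.12105557])) 7.775 0.008758482312182436
```

View pics/w2.png

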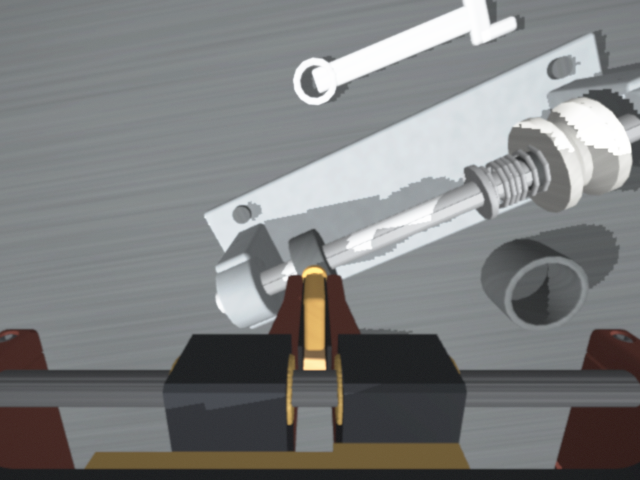

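The picture shows the blade held and turned, at (315,310), and the collar free to slide. I'll drag it towards the plate, first fast under a force guard, then in small steps.

Run:
```python
from h import *
Q=np.load('Q2.npy'); c=np.array([.5505,-.0734,0]); X=np.array([D[1],-D[0],0])
L=(Q-c)@D; W=(Q-c)@X; z=Q[...,2]
m=(abs(W)<.02)&(z>.091)&(z<.105)&(L>.03)&(L<.14)
print(np.histogram(L[m],bins=np.arange(.09,.142,.003)))
o=ori(.271+1.15,1); st=np.array([.5508,-.0734,.137])
def rep(g):
    f=np.array(readout.read_force()); p=tcp()[0]
    print(round(g,4),'along',round((p-st)@D,5),'lat',round((p-st)@X,5),'f',np.round([f@D,f@X,f[2]],2),round(readout.read_time_s(),2))
    return f@D
rep(0)
for g in (.03,.06,.078):
    h=robot.move_l(st+g*D,o,max_speed=.05,until_force=8); rep(g)
    if h: print('stopped'); break
else:
    robot.sleep(.2); b=rep(g)
    while g<.106:
        g+=.002; robot.move_l(st+g*D,o,max_speed=.03); robot.sleep(.1)
        f=rep(g)
        if b-f>4: break
```

```text
(array([   0,    0,    0,    0,  197,  224,   83,    9,  144,  151,  149,
        146,   13,  137,   34,  145, 1057]), array([0.09 , 0.093, 0.096, 0.099, 0.102, 0.105, 0.108, 0.111, 0.114,
       0.117, 0.12 , 0.123, 0.126, 0.129, 0.132, 0.135, 0.138, 0.141]))
0 along 5e-05 lat -0.00038 f [-0.67 -3.59 -1.06] 7.83
0.03 along 0.03102 lat -0.00063 f [ 1.14 -5.68 -0.63] 8.57
0.06 along 0.06108 lat -0.00085 f [ 0.63 -6.55  0.32] 9.32
0.078 along 0.07918 lat -0.001 f [ 1.13 -7.23  0.32] 9.83
0.078 along 0.07899 lat -0.00104 f [ 1.66 -6.45  0.63] 10.03
0.08 along 0.08065 lat -0.00103 f [ 0.64 -6.87  1.3 ] 10.38
0.082 along 0.08252 lat -0.00107 f [-0.51 -6.29  0.22] 10.73
0.084 along 0.08451 lat -0.00109 f [ 1.26 -6.74  0.31] 11.08
0.086 along 0.08651 lat -0.00109 f [ 0.12 -6.9   0.19] 11.43
0.088 along 0.08855 lat -0.00111 f [ 0.55 -7.45  0.56] 11.78
0.09 along 0.09053 lat -0.00112 f [-0.03 -7.4   0.65] 12.13
0.092 along 0.09253 lat -0.00115 f [ 0.32 -6.26  0.05] 12.48
0.094 along 0.09453 lat -0.00117 f [-0.44 -6.64  0.06] 12.83
0.096 along 0.09619 lat -0.00118 f [-0.45 -7.83  1.42] 13.18
0.098 along 0.09728 lat -0.00121 f [-4.2  -7.45 -0.41] 13.53
```

```bash
cat >> h.py <<'E'
X=np.array([D[1],-D[0],0]); st=np.array([.5508,-.0734,.137])
def rep(g,n=8):
    a=[]
    for _ in range(n):
        robot.sleep(.04); f=np.array(readout.read_force()); p=tcp()[0]
        a.append([(p-st)@D,(p-st)@X,f@D,f@X,f[2]])
    a=np.mean(a,0); print(round(g,4),'along',a[0].round(5),'lat',a[1].round(5),'f',a[2:].round(2),round(readout.read_time_s(),2)); return a
E
python3 - <<'E'
from h import *
o=ori(.271+1.15,1); g=.098; off=-.0008*X; A=[]
while g<.106:
    robot.move_l(st+g*D+off,o,max_speed=.03); a=rep(g); A.append(a)
    if a[2]<-8: break
    g+=.001
A=np.array(A); k=np.polyfit(A[:,0],A[:,2],1); print(k,'zero at f=0.2:',(0.2-k[1])/k[0])
E
```

```text
0.098 along 0.09731 lat -0.00133 f [-3.79 -4.45 -2.34] 14.12
0.099 along 0.09777 lat -0.00134 f [-5.07 -4.64 -3.06] 14.7
0.1 along 0.0983 lat -0.00135 f [-6.77 -4.64 -3.16] 15.28
0.101 along 0.09886 lat -0.00137 f [-7.95 -4.43 -3.77] 15.87
0.102 along 0.09941 lat -0.00137 f [-9.14 -4.3  -4.23] 16.45
[-2558.96538531   245.08265451] zero at f=0.2: 0.0956959620940805
```

Run:
```python
from h import *
off=-.0011*X; g=.1025
robot.move_l(st+g*D+off,ori(.271+.95,1),max_speed=.03); a=rep(g)
for _ in range(4):
    e=a[2]+11.8
    if e<.5: break
    g+=min(.001,e/2500*1.7); robot.move_l(st+g*D+off,ori(.271+.95,1),max_speed=.03); a=rep(g)
print('tighten',g)
for t in (.6,.3,0,-.08):
    robot.move_l(st+g*D+off,ori(.271+t,1),max_speed=.05); a=rep(t,4); 
    y=R.from_rotvec(tcp()[1]).as_matrix()[:,1]; print('ang',np.arctan2(y[1],y[0])-.271,readout.read_wrist_torque(),readout.read_width())
    if t==.3 and a[2]<-15: break
t=tcp(); p=viewer.camera('wrist'); np.save('Q3.npy',cloud(p,t)); cv2.imwrite('pics/w3.png',p['image'])
```

```text
0.1025 along 0.09953 lat -0.00142 f [-10.15  -3.77  -5.5 ] 17.13
0.1035 along 0.10019 lat -0.00143 f [-10.99  -3.11  -5.38] 17.72
0.104 along 0.10041 lat -0.00143 f [-11.72  -3.38  -6.02] 18.3
tighten 0.10404908229562235
0.6 along 0.10043 lat -0.00142 f [-12.07  -2.84  -5.84] 18.97
ang 0.5954652088088863 [-3.00232797  0.11434629 -0.15523614] 0.008985136638692185
0.3 along 0.10046 lat -0.00139 f [-12.05  -3.76  -5.75] 19.58
ang 0.29555919796464114 [-2.99743448  0.16170393 -0.14328936] 0.009039556211500965
0 along 0.10046 lat -0.00135 f [-12.38  -3.61  -4.3 ] 20.2
ang -0.0041044743537086426 [-3.05959962  0.24669344 -0.10943786] 0.008851381359558765
-0.08 along 0.10047 lat -0.00134 f [-11.71  -4.11  -4.02] 20.62
ang -0.08374346357974388 [-3.12754096  0.26159157 -0.00583192] 0.008541170326619952
```

View pics/w3.png

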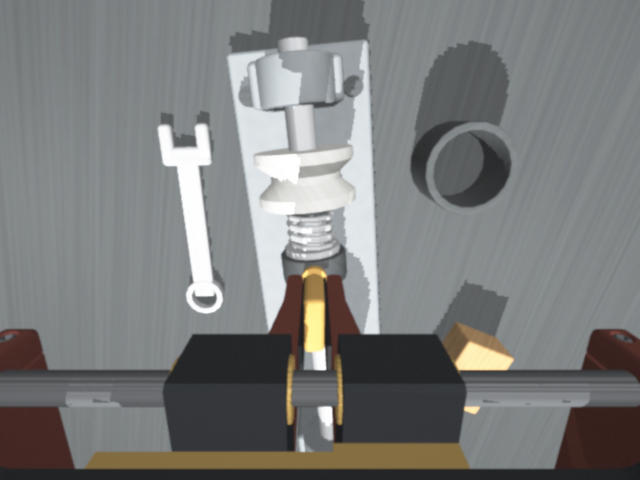

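The picture shows the collar against the compressed spring and plate at (312,258), with the blade aligned with the jaws. I'll back the arm off so the clamp takes the push, then check, release and look.

Run:
```python
from h import *
off=-.0011*X; o=ori(.271-.08,1)
for g,l in ((.1025,.0011),(.1008,.0011)):
    q=st+g*D-l*X; q[2]=.137; robot.move_l(q,o,max_speed=.03); a=rep(g)
jaws.gripper_open(); a=rep(0,4)
robot.move_l(tcp()[0]+[0,0,.08],max_speed=.1); rep(0,4)
robot.move_l(st+.06*D+[0,0,.1],ori(.271,1),max_speed=.15)
t=tcp(); p=viewer.camera('wrist'); Q=cloud(p,t); np.save('Q4.npy',Q); cv2.imwrite('pics/w4.png',p['image'])
b=(Q[...,2]>.146)&(Q[...,2]<.158); q=Q[b]; r=cv2.minAreaRect(q[:,:2].astype(np.float32)); print(len(q),r)
c=np.array([r[0][0],r[0][1],0]); print('collar travel',(c-[.5509,-.0734,0])@D, 'time',readout.read_time_s())
```

```text
0.1025 along 0.10026 lat -0.00133 f [-7.53 -4.23 -2.58] 21.25
0.1008 along 0.10004 lat -0.00132 f [-3.95 -4.88 -0.92] 21.83
0 along 0.1008 lat -0.0011 f [0.07 0.14 0.5 ] 23.27
0 along 0.1009 lat -0.00148 f [ 0.07 -0.08  0.1 ] 24.38
519 ((0.5237006545066833, 0.02218887209892273), (0.00900052860379219, 0.02618468925356865), 10.849441528320312)
collar travel 0.0993789687100939 time 24.8833
```

View pics/w4.png

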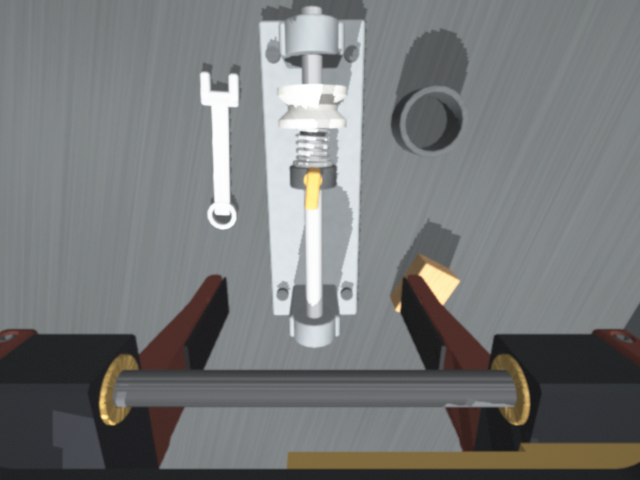

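Released: blade angle 10.85° puts the screw at about -0.08, tight. But the force readings near contact carry an uncertain friction and offset share, because the arm overshot on the sliding steps. The true push could be as low as ~9.5 N. There is time (25 of 51 s), so I'll regrip and measure contact properly: slow forward sweep from clear of the plate with a hinge fit, then reset.

Run:
```python
from h import *
from scipy.optimize import curve_fit
P=lambda g: st+g*D-.0013*X
y=lambda t: ori(.271+t,1)
robot.move_l(P(.1003)+[0,0,.06],y(-.08),max_speed=.15)
robot.move_l(P(.1003),y(-.08),max_speed=.1); rep(0,4)
jaws.close(55); rep(0,4)
robot.move_l(P(.103),y(-.08),max_speed=.03)
robot.move_l(P(.103),y(.4),max_speed=.1); robot.move_l(P(.103),y(1.0),max_speed=.1); rep(.103,4)
robot.move_l(P(.0915),y(1.0),max_speed=.03); rep(.0915,4)
A=[]
for g in np.r_[np.arange(.0925,.0961,.0006),np.arange(.097,.1025,.0009)]:
    robot.move_l(P(g),max_speed=.012); a=rep(g,3); A.append(a)
    if a[2]<-13: break
A=np.array(A); np.save('A.npy',A)
h=lambda x,b,c,k: b-k*np.maximum(0,x-c)
k,_=curve_fit(h,A[:,0],A[:,2],[0,.096,2500]); print('fit',k); k2,_=curve_fit(lambda x,b,c:h(x,b,c,2500),A[:,0],A[:,2],[0,.096]); print('fit2',k2,'S now',2.5e3*(A[-1,0]-k2[1]))
```

```text
0 along 0.10007 lat -0.00083 f [-0.39  0.12 -0.02] 26.32
0 along 0.1003 lat -0.0014 f [ 0.09 -0.29  0.77] 27.68
0.103 along 0.09983 lat -0.00191 f [-9.21 -0.95 -2.61] 29.48
0.0915 along 0.09154 lat -0.00177 f [-1.21 -2.27 -2.99] 30.18
0.0925 along 0.0928 lat -0.00173 f [-0.07 -3.82 -4.58] 30.55
0.0931 along 0.09319 lat -0.00172 f [-1.02 -3.64 -5.25] 30.93
0.0937 along 0.09373 lat -0.00169 f [-1.05 -4.23 -6.93] 31.3
0.0943 along 0.09433 lat -0.00169 f [-1.02 -4.47 -7.55] 31.68
0.0949 along 0.09495 lat -0.0017 f [-0.85 -5.04 -7.21] 32.05
0.0955 along 0.09553 lat -0.00171 f [-0.82 -4.94 -7.46] 32.42
0.0961 along 0.09596 lat -0.00172 f [-1.54 -5.16 -7.53] 32.8
0.097 along 0.09652 lat -0.00173 f [-2.07 -5.38 -7.95] 33.17
0.0979 along 0.09705 lat -0.00173 f [-3.03 -4.59 -7.93] 33.55
0.0988 along 0.09753 lat -0.00174 f [-3.8  -4.46 -8.4 ] 33.92
0.0997 along 0.09806 lat -0.00177 f [-5.91 -4.68 -8.61] 34.3
0.1006 along 0.09854 lat -0.00177 f [-6.83 -4.56 -8.43] 34.67
0.1015 along 0.09906 lat -0.00177 f [-7.28 -4.14 -9.26] 35.05
0.1024 along 0.09955 lat -0.00177 f [-9.47 -4.37 -9.15] 35.42
fit [-9.10483938e-01  9.61338290e-02  2.39203508e+03]
fit2 [-0.91048393  0.0962164 ] S now 8.338966628804629
```

Run:
```python
from h import *
P=lambda g: st+g*D-.0013*X
y=lambda t: ori(.271+t,1)
g=.1045; robot.move_l(P(g),y(1.0),max_speed=.012); a=rep(g,4)
for _ in range(3):
    e=.1010-a[0]
    if e<.00015 or a[2]<-14: break
    g+=e*1.75; robot.move_l(P(g),max_speed=.012); a=rep(g,4)
for t in (.6,.3,-.08):
    robot.move_l(P(g),y(t),max_speed=.05); a=rep(t,4)
robot.move_l(P(.101),max_speed=.03); a=rep(.101,3)
jaws.gripper_open()
robot.move_l(tcp()[0]+[0,0,.08],max_speed=.1); rep(0,3)
robot.move_l(st+.06*D+[0,0,.1],ori(.271,1),max_speed=.15)
t=tcp(); p=viewer.camera('wrist'); Q=cloud(p,t); cv2.imwrite('pics/w5.png',p['image'])
b=(Q[...,2]>.146)&(Q[...,2]<.158); q=Q[b]; r=cv2.minAreaRect(q[:,:2].astype(np.float32)); print(len(q),r)
c=np.array([r[0][0],r[0][1],0]); print('collar travel',(c-[.5509,-.0734,0])@D, 'time',readout.read_time_s())
```

```text
0.1045 along 0.10085 lat -0.00181 f [-10.86  -4.69  -9.96] 35.92
0.1048 along 0.10088 lat -0.00182 f [-11.23  -4.37 -10.2 ] 36.33
0.6 along 0.10104 lat -0.00167 f [-11.41  -3.84 -10.82] 37.05
0.3 along 0.10112 lat -0.00154 f [-11.29  -3.54 -10.44] 37.67
-0.08 along 0.10115 lat -0.00132 f [-11.69  -3.84  -9.41] 38.37
0.101 along 0.10063 lat -0.0013 f [-3.21 -4.6  -5.7 ] 38.77
0 along 0.1011 lat -0.00173 f [-0.3   0.1  -0.31] 41.11
519 ((0.5235581994056702, 0.02272656187415123), (0.008982580155134201, 0.02551490068435669), 11.007210731506348)
collar travel 0.09993518735108624 time 41.6167
```

View pics/w5.png

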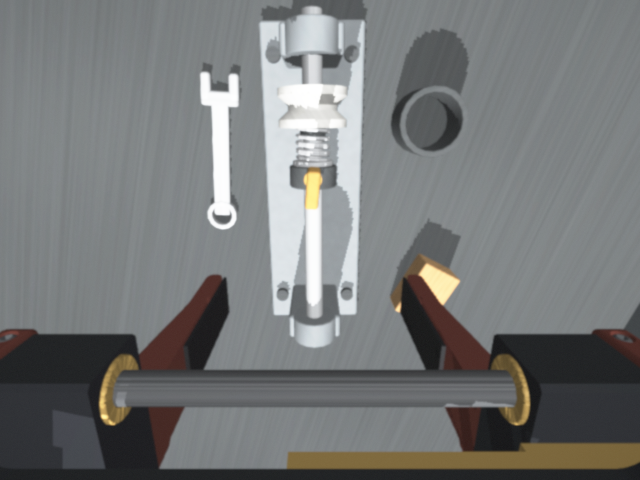

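The picture shows the collar against the plate at (313,175), the blade aligned, and the carton, bush and wrench in place. The camera puts the collar about 0.6 mm further along than at the first setting. Handing in.

```bash
python3 -c "
from h import *
hand_in()"
```

```text
the job is handed in; nothing more can be done
```

I set the collar to push on the thrust plate with about 11–12 N, tightened the screw again, let go, and handed the job in at about 42 s of the 51 s allowed.

- **How it was set:** I loosened the screw to about 1.0 rad and dragged the collar by its blade. I found where it meets the plate with a slow push and a line fit, then pressed on about 4.7 mm. I then tightened the screw to about -0.08 rad and released.
- **Second setting:** My first setting was probably only about 10 N, because friction had blurred the contact point. I gripped the screw again, loosened it, measured again and reset it.
- **Push on the plate:** The two estimates disagree a little. Collar travel gives about 11.7 N, while wrist force less friction gives 10.3–10.8 N. The force along the shaft never read above about 12.4 N, so the 20 N limit was not approached.
- **Clamp holding:** When I took the arm's push off before release, the tool moved back about 0.5 mm. I took that as give in the finger pads. I did not measure the push again after letting go.
- **Last picture:** The blade angle, about 11° against a shaft at 15.5°, shows the screw tight. The collar sits against the plate with the spring compressed. The carton, bush and wrench look unmoved, and the wrist force is near zero with the robot touching nothing.

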